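Leak check of a pump cover joint on the test jig

ROBOT

A 7-joint arm with a two-finger parallel gripper is mounted at the origin on the work surface. World frame = base frame: x ahead of the robot, y to its left, z up, the work surface at z = 0. Lengths are in m, angles in rad, forces in N, time in s.
With the tool pointing down it reaches from about 0.35 to 0.775 m from the base axis. Payload 3.1 kg.
Tool frame: the origin (TCP) lies on the mounting face of the last link; the fingertips stand 173 mm ahead of it and the grasp point (between the pads) lies robot.hold_point_z ahead of it (robot.hold_point_z is the distance from the TCP to the grasp point, in m); z points along the fingers, y is the direction in which the jaws open and shut (so a half turn about z gives the same grasp; the last joint's range is limited). The gripper opens to 85 mm and grips with 20 to 120 N. Pads are 22 mm wide; open, the fingers measure 114 mm over their backs; the gripper's body (76 mm by 85 mm) begins 54 mm behind the grasp point. The pads swing forward as they close: fully open they stand 13 mm farther back than shut.
Start: joints at [1.136, 0.311, 0.014, 1.512, -0.004, 1.319, -0.027], TCP at [0.211, -0.508, 0.405] pointing down, gripper open.
Joint ranges: [-2.7, 2.7], [-0.3, 1.91], [-1.27, 1.3], [0.12, 2.57], [-1.44, 4.58], [0.2, 2.03], [-3.05, 3.05]. Speed limits (rad/s): [2.79, 2.79, 3.14, 3.14, 3.14, 3.14, 3.14].

INTERFACE

Orientations are given as a 3x3 rotation matrix whose columns are the frame's x, y, z axes.
In Python, from station import sensors, imaging, robot gives the robot as it stands.
- The arm moves only by the tool jog_arm, never from a script. Its argument "moves" is a list of rows, each an object with "linear": the shift along the world's x, y, z in mm, a list of three; "roll": the turn about the world's z in degrees. In form: [{"linear": [tx, ty, tz], "roll": roll}, ...]. A call has 1 to 20 rows; each row shifts and turns the pose as measured when the row begins; what a row does not reach is not made up. A row lasts 1/10 s, in which the tool goes at most 50 mm and 8.59 degrees, less where a joint would pass 70% of its speed; a pose out of reach is approached as far as the arm can. A call is refused whole if a number of a shift passes 50 or a number of a turn 8.59, either way. A call with a gripper value outside its range is refused whole. "gripper" is the closure in counts, from 0 (fully open) to 255 (shut), set as the call begins (left out, the last holds). The fingers move at their own pace and stop on an object; "squeeze" is the grip in N (left out, the last holds). Time passes only in rows, so rows that do not move let the fingers close. It gives the time, the measured TCP pose, the force and the opening at its end, in the units of the state.
- sensors.sense(): the state, without advancing time (a new reading comes with each control period).
- imaging.snapshot(name): name is "scene" or "top" or "wrist"; returns the picture (400x640x3 uint8, red, green, blue); there is no depth.
- imaging.camera_model(name): a dict with "intrinsics" (3x3 intrinsics, pixels), "R" (3x3) and "t" (3): a world point X has camera coordinates R X + t; the wrist camera has in their place "T_tool_cam" (4x4, takes a point from camera to tool coordinates, whose origin is the TCP and whose axes are the flange's). Camera axes: x right, y down, z forward; pixel columns grow to the right and rows downward; lengths in m; the calibration is good to about 2 mm. A picture is of the moment at which its call begins: read the wrist's pose just before it. camera_model takes no time and is no camera call.
- robot.hand_in(): hands the job in, once; it reports no verdict.
The state is a dict: "clock": time; "qpos": joint angles; "dq": joint speeds; "joint_torque": joint torques, N m; "tool_pos": TCP position; "eef_rot": TCP orientation; "wrist_force": force on the tool from outside, world axes, zero at the start; "ft_torque": the same for the moment, N m; "width": finger opening in m.
Only numpy, scipy, OpenCV 4.12 (cv2) and the standard library are available. Lean on these libraries where they do the work, as an engineer would, in place of code of your own. Each camera call takes 0.05 s, during which the arm holds its last target. There are 200 camera calls.

TASK

Flip the red cam lever on the test jig over its high point until it snaps closed, then take the yellow leak probe from its leaning holder and guide its tip slowly (20 to 30 mm per second) along the whole orange gasket line under the clear guard, from the green-marked end to the other end, keeping the tip within about 5 mm of the line without pressing on the pump. Put the probe back home in its holder, let go, and leave the other things on the bench alone.

Things in the scene. Friction and masses are not known exactly. Their poses are not given: they have to be found in the camera images.
- jig: Fixed leak-test jig. Blue base 150 (x) x 190 (y) x 15 mm; origin under its centre; x points from the seam side (facing the robot) to the rear columns (at x = 62 mm), z up. On it a dark pump housing to 72 mm height, an orange gasket line round its front, an aluminium cover to 98 mm, a clear guard above, a blue bridge to 133 mm, and steel lever cheeks (34 mm in x, 42 mm wide) to 176 mm.
- guard_edge (a point): Middle of the lower front rim of the yellow edge of the clear guard. The edge (113 to 123 mm above the bench) runs along the whole gasket line and overhangs it by 16 mm outwards, so the tip reaches the line only with the probe tilted, about 30 to 45 degrees from vertical, coming from the jig's -x side and pointing down and to +x. Axes as the jig's.
- start_mark (a point): Top of the green mark (16 mm across, 10 mm high) on the guard at the end where the tracing starts, the jig's +y end; a second green dot lies on the base plate there. Axes as the jig's.
- seam0 (a point): Point 0 of 7 on the outer face of the orange gasket line, 23.3 mm apart along the line, height 75 mm; the first, 8.65 mm from the green-marked end (jig +y). The line is 5 mm high, 1.5 mm proud, and runs level through (x, y) = (-13, 73), (-35, 33), (-35, -33), (-13, -73) mm in the jig frame. Axes as the jig's.
- seam1 (a point): Point 1 of 7 on the outer face of the orange gasket line, 23.3 mm apart along the line, height 75 mm; in order from the green-marked end. Axes as the jig's.
- seam2 (a point): Point 2 of 7 on the outer face of the orange gasket line, 23.3 mm apart along the line, height 75 mm; in order from the green-marked end. Axes as the jig's.
- seam3 (a point): Point 3 of 7 on the outer face of the orange gasket line, 23.3 mm apart along the line, height 75 mm; in order from the green-marked end. Axes as the jig's.
- seam4 (a point): Point 4 of 7 on the outer face of the orange gasket line, 23.3 mm apart along the line, height 75 mm; in order from the green-marked end. Axes as the jig's.
- seam5 (a point): Point 5 of 7 on the outer face of the orange gasket line, 23.3 mm apart along the line, height 75 mm; in order from the green-marked end. Axes as the jig's.
- seam6 (a point): Point 6 of 7 on the outer face of the orange gasket line, 23.3 mm apart along the line, height 75 mm; the last, near the jig's -y end. Axes as the jig's.
- cam_lever (a joint): Angle of the red-handled cam lever, rad. At 0 (open) it stands up, leaning 0.4 rad towards the jig's -x; it grows as the lever goes over the top towards +x; 1.85 (stop, closed) lies nearly level. A spring resists up to the high point at 1.4 (at most about 0.7 N m, 10 N at the handle) and throws it back if let go earlier; past 1.4 it snaps shut by itself and stays.
- lever_pivot (a point): On the lever's hinge axis, 160 mm above the jig's underside, over the jig's centre; the axis is the jig's y. The lever's red round handle is 18 mm across and reaches from 43 to 90 mm from this axis. Axes as the jig's.
- holder: Fixed probe holder: steel foot 120 x 85 x 12 mm and a grey square socket leaning 30 degrees from vertical, mouth towards the holder's -x. Origin under the foot, 10 mm to -x of its centre; z up. Socket 23 mm wide (y), 24 mm the other way, 70 mm deep; on its underside a rest 14 mm wide runs on to 125 mm from the socket floor. The probe lies against the underside.
- holder_seat (a point): Where the tip of the stowed probe rests, on the socket floor: 30 mm to +x and 30 mm up in the holder's frame. Axes as the holder's.
- holder_line (a point): Point on the axis of the stowed probe, 140 mm from holder_seat up the axis (holder -x and up, 30 degrees from vertical). Axes as the holder's.
- probe: Loose leak probe, about 120 g, 195 mm long: steel stem 7 mm across with a round brass tip (first 65 mm), then a yellow square handle 18 x 18 mm. Origin at the tip end, z along the probe to the handle's top; x and y normal to the handle's flat sides. When stowed its y axis is level and parallel to the holder's y. Its pose is not known while held.
- probe_grip (a point): On the probe's axis 140 mm from the tip, a good place to grip. Axes as the probe's.
- gear: Bystander: dark steel gear, 69 mm across, 26 mm high. Origin under its centre.
- piston: Bystander: aluminium piston standing, 80 mm across, 66 mm high. Origin under its centre.
- spray_can: Bystander: can with a blue band, 60 mm across, 190 mm high. Origin under its centre.
- liner: Bystander: steel cylinder liner standing, 90 mm across, 110 mm high. Origin under its centre.
- wrench: Bystander: wrench lying on the bench. Origin at its underside.
- screwdriver: Bystander: screwdriver lying on the bench. Origin at its underside.
- conrod: Bystander: steel connecting rod lying on the bench, 166 mm long, 18 mm high. Origin at its underside.
Not all that is in view belongs to the job. Leave any blue or pink look-alike of the holder alone.

How it is judged:
By the outcome, as a careful person would: the job done as asked, in the order asked, and still so for the second after the job is handed in, with the robot touching nothing.
It also fails if it takes over 72 s, if anything falls off the work surface, if the arm or the gripper's body presses on something with over 40 N, if the wrist force passes 120 N, or if a joint passes its speed limit or range.

## Working session

There is one attempt and no reset: what is moved stays moved. The work goes in short steps, Python scripts to look and compute and a tool call to move; the robot and the scene stay as the last step left them, time stands still between calls to the robot, and variables do not carry over. Pictures are saved under pics/ and viewed, about 8 in all and at most 12, crops included, and the job is handed in when it is done.

Besides the shell and the picture viewer there is one more tool, called after "Call:" as name(argument=value, ...), one argument or row to a line, values as JSON. jog_arm: Moves the arm, as the interface text tells. Its arguments: {"type":"object","properties":{"moves":{"type":"array"},"gripper":{"type":"number"},"squeeze":{"type":"number"}},"required":["moves"]}

```bash
mkdir -p pics; ls; python3 - <<'E'
from station import sensors, imaging, robot
import cv2,numpy as np
s=sensors.sense(); print({k:np.round(v,3).tolist() for k,v in s.items()}); print(robot.hold_point_z)
for n in ("scene","top"):
    im=imaging.snapshot(n); cv2.imwrite(f"pics/{n}0.png",im[:,:,::-1]); m=imaging.camera_model(n); print(n,{k:np.round(v,4).tolist() for k,v in m.items()})
print(imaging.camera_model("wrist"))
E
```

```text
pics
{'clock': 0.0, 'qpos': [1.136, 0.312, 0.014, 1.513, -0.004, 1.319, -0.027], 'dq': [-0.002, -0.001, 0.0, 0.001, 0.0, 0.001, -0.001], 'joint_torque': [-0.0, -37.991, 0.146, -23.059, 0.012, 0.014, -0.0], 'tool_pos': [0.21, -0.508, 0.404], 'eef_rot': [[0.924, 0.383, -0.001], [0.383, -0.924, 0.002], [-0.0, -0.002, -1.0]], 'wrist_force': [-0.581, 0.024, 0.237], 'ft_torque': [-0.008, -0.013, -0.005], 'width': 0.086}
0.1547
scene {'intrinsics': [[423.2304, 0.0, 312.2298], [0.0, 423.2304, 199.6011], [0.0, 0.0, 1.0]], 'R': [[-0.8063, 0.5915, 0.0033], [0.4578, 0.6275, -0.6298], [-0.3746, -0.5063, -0.7768]], 't': [0.4211, -0.1402, 1.612]}
top {'intrinsics': [[365.991, 0.0, 322.1841], [0.0, 365.991, 204.3138], [0.0, 0.0, 1.0]], 'R': [[-0.0133, -0.9999, -0.0103], [-0.9982, 0.0139, -0.0591], [0.0593, 0.0095, -0.9982]], 't': [-0.0309, 0.4918, 1.1916]}
{'intrinsics': array([[290.87130507,   0.        , 318.16417256],
       [  0.        , 290.87130507, 205.88038905],
       [  0.        ,   0.        ,   1.        ]]), 'T_tool_cam': array([[-1.12462322e-03, -9.50417326e-01, -3.10975306e-01,
         8.06543317e-02],
       [ 9.99999337e-01, -9.91724986e-04, -5.85480145e-04,
        -1.43978434e-04],
       [ 2.48048493e-04, -3.10975758e-01,  9.50417811e-01,
         3.03159472e-02],
       [ 0.00000000e+00,  0.00000000e+00,  0.00000000e+00,
         1.00000000e+00]])}
```

View pics/scene0.png

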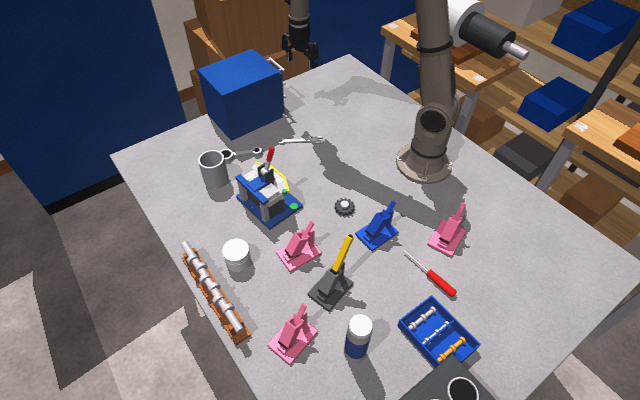

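View pics/top0.png

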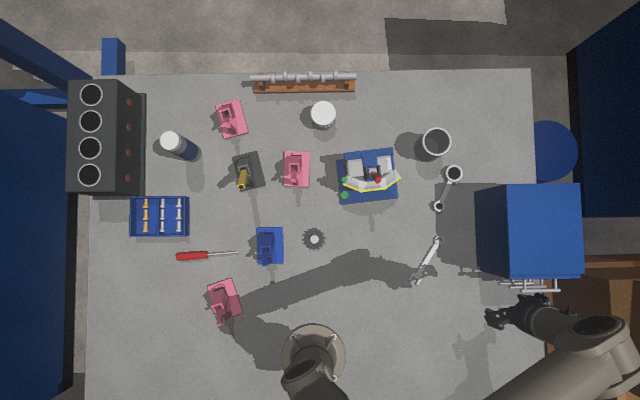

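```bash
cat > h.py <<'E'
from station import sensors, imaging, robot
import cv2,numpy as np
def cam(n,s=None):
    m=imaging.camera_model(n); K=m["intrinsics"]
    if n!="wrist": R,t=m["R"],m["t"]; return K,R.T,-R.T@t
    s=s or sensors.sense(); T=m["T_tool_cam"]; Rt=np.array(s["eef_rot"])
    return K,Rt@T[:3,:3],Rt@T[:3,3]+s["tool_pos"]
def ray(c,uv):
    K,R,o=c; d=R@np.linalg.solve(K,[uv[0],uv[1],1.]); return o,d/np.linalg.norm(d)
def on_z(c,uv,z):
    o,d=ray(c,uv); return o+d*(z-o[2])/d[2]
def proj(c,X):
    K,R,o=c; p=K@(R.T@(np.asarray(X)-o)); return p[:2]/p[2]
def tri(c1,u1,c2,u2):
    (o1,d1),(o2,d2)=ray(c1,u1),ray(c2,u2)
    a=np.linalg.lstsq(np.c_[d1,-d2],o2-o1,rcond=None)[0]; p,q=o1+a[0]*d1,o2+a[1]*d2
    return (p+q)/2,np.linalg.norm(p-q)
def blobs(im,lo,hi,amin=8):
    hsv=cv2.cvtColor(im,cv2.COLOR_RGB2HSV); m=cv2.inRange(hsv,np.array(lo),np.array(hi))
    n,l,st,ce=cv2.connectedComponentsWithStats(m)
    return m,l,[(i,st[i,4],ce[i],st[i,:4]) for i in range(1,n) if st[i,4]>=amin]
def snap(n,name):
    s=sensors.sense(); im=imaging.snapshot(n); cv2.imwrite(f"pics/{name}.png",im[:,:,::-1]); return im,cam(n,s)
E
python3 - <<'E'
from h import *
im=cv2.imread("pics/top0.png")[:,:,::-1].copy(); c=cam("top")
for nm,lo,hi in (("green",(45,90,60),(80,255,255)),("red",(0,150,80),(6,255,255)),("yellow",(20,120,80),(35,255,255)),("blue",(105,120,40),(125,255,255))):
    m,l,b=blobs(im,lo,hi)
    for i,a,ce,bb in b:
        if 200<ce[0]<420 and 120<ce[1]<260:
            r=cv2.minAreaRect(np.argwhere(l==i)[:,::-1].astype(np.float32)); print(nm,a,ce.round(1),bb,[on_z(c,ce,z).round(3) for z in (0.015,.12)], np.round(r[2],1))
cv2.imwrite("pics/crop1.png",cv2.resize(im[120:220,215:415,::-1],None,fx=4,fy=4,interpolation=cv2.INTER_CUBIC))
E
```

```text
green 21 [343.4 179.2] [341 177   6   5] [array([ 0.573, -0.109,  0.015]), array([ 0.56 , -0.104,  0.12 ])] 45.0
green 56 [344.2 194.6] [340 191   9   8] [array([ 0.523, -0.111,  0.015]), array([ 0.514, -0.105,  0.12 ])] 90.0
red 22 [377.4 179.5] [375 177   5   6] [array([ 0.571, -0.221,  0.015]), array([ 0.558, -0.206,  0.12 ])] 90.0
yellow 122 [242.5 178.1] [238 169  10  20] [array([0.582, 0.225, 0.015]), array([0.568, 0.201, 0.12 ])] 9.5
yellow 107 [370.8 186.8] [343 177  58  16] [array([ 0.547, -0.199,  0.015]), array([ 0.536, -0.186,  0.12 ])] 82.9
blue 442 [368.5 155.7] [344 148  49  20] [array([ 0.651, -0.193,  0.015]), array([ 0.631, -0.181,  0.12 ])] 83.3
blue 20 [392. 162.] [391 156   3  14] [array([ 0.628, -0.27 ,  0.015]), array([ 0.61 , -0.251,  0.12 ])] 83.7
blue 13 [369.2 178.5] [366 177   7   4] [array([ 0.574, -0.194,  0.015]), array([ 0.561, -0.181,  0.12 ])] 78.7
blue 513 [371. 195.] [341 183  57  21] [array([ 0.52 , -0.199,  0.015]), array([ 0.511, -0.186,  0.12 ])] 80.8
blue 855 [269.8 245.2] [257 227  26  39] [array([0.359, 0.136, 0.015]), array([0.365, 0.12 , 0.12 ])] 90.0
```

View pics/crop1.png

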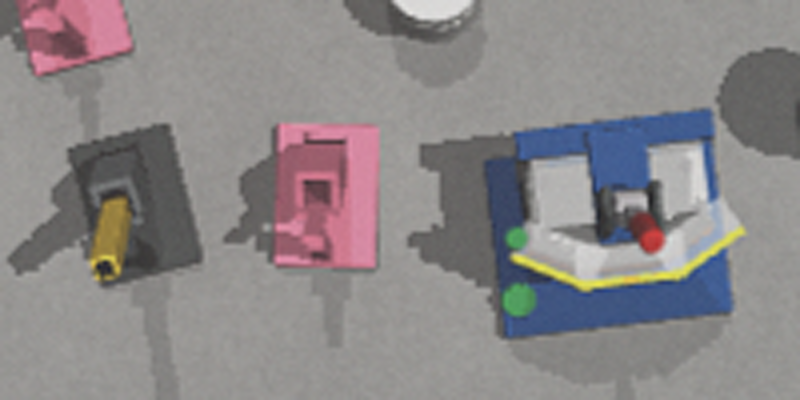

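Target: the grey holder with the yellow probe at top (246,170) — the grey socket fits. The pink ones at (231,118), (296,168) and (225,300) and the blue one at (269,245) are look-alikes. The jig is at (368,175), with its green mark (343,179) on the world +y side. Next I move the wrist camera over the jig.

Call:
jog_arm(
  moves=[
    {"linear": [10,10,20],"roll": -1},
    {"linear": [25,25,12],"roll": -1},
    {"linear": [25,25,8],"roll": -1},
    {"linear": [25,25,8],"roll": -1},
    {"linear": [25,25,8],"roll": -1},
    {"linear": [25,25,8],"roll": -1},
    {"linear": [25,25,8],"roll": -1},
    {"linear": [25,25,8],"roll": -1},
    {"linear": [25,25,8],"roll": -1},
    {"linear": [25,25,5],"roll": 0},
    {"linear": [25,25,0],"roll": 0},
    {"linear": [25,25,0],"roll": 0},
    {"linear": [20,20,0],"roll": 0},
    {"linear": [0,0,0],"roll": 0},
  ],
  gripper=255,
  squeeze=60,
)

```text
clock: 1.5
tool_pos: [0.5202, -0.1875, 0.4916]
eef_rot: [[0.975, 0.22, -0.012], [0.22, -0.975, 0.017], [-0.008, -0.019, -1.0]]
wrist_force: [-0.7, -0.2, -0.1]
width: 0.0
```

```bash
python3 - <<'E'
from h import *
im,c=snap("wrist","w1")
for nm,lo,hi in (("green",(45,90,50),(80,255,255)),("red",(0,150,80),(6,255,255)),("yellow",(20,120,80),(35,255,255)),("orange",(8,150,100),(18,255,255)),("blue",(105,120,40),(125,255,255))):
    m,l,b=blobs(im,lo,hi,15)
    for i,a,ce,bb in b: print(nm,a,ce.round(1),bb)
cv2.imwrite("pics/w1b.png",cv2.resize(im[:,:,::-1],(800,500),interpolation=cv2.INTER_CUBIC))
E
```

```text
green 178 [257.7 128.8] [251 122  15  15]
green 27 [270.2 155.4] [266 152  10   7]
red 723 [332.4 173.9] [321 150  21  46]
yellow 353 [286.7 159.4] [255 139  68  36]
yellow 293 [373.6 169. ] [343 157  63  23]
blue 5125 [335.5  82. ] [268  50 145  98]
blue 17 [343.8 147.8] [342 145   5   6]
blue 168 [274.4 163.8] [265 156  25  14]
blue 125 [377.4 176.2] [365 170  21  11]
blue 5538 [ 98.9 220.7] [ 44 172  96 109]
blue 17467 [573.7 304. ] [479 205 161 195]
```

View pics/w1b.png

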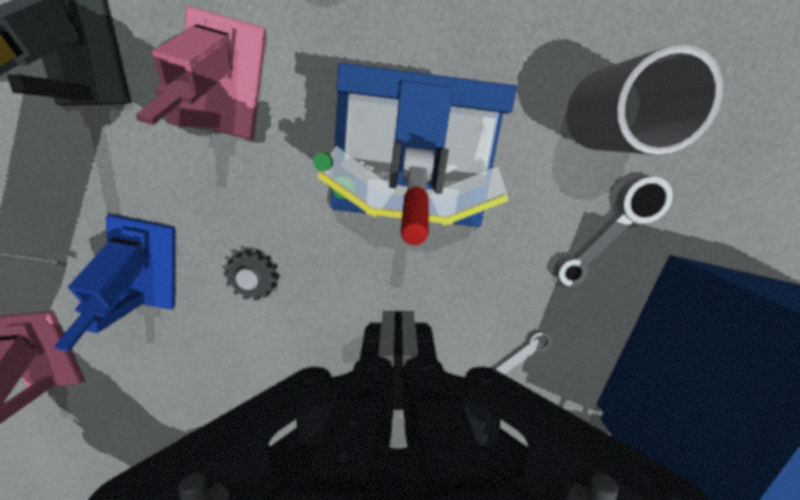

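```bash
cat >> h.py <<'E'
def fit2(J,W):
    J,W=np.array(J)[:,:2],np.array(W)[:,:2]; a,b=J-J.mean(0),W-W.mean(0)
    th=np.arctan2((a[:,0]*b[:,1]-a[:,1]*b[:,0]).sum(),(a*b).sum()); R=np.array([[np.cos(th),-np.sin(th)],[np.sin(th),np.cos(th)]])
    t=W.mean(0)-R@J.mean(0); return th,t,(W-(J@R.T+t))
E
cat > s1.py <<'E'
from h import *
import json
im=cv2.imread("pics/w1.png")[:,:,::-1].copy(); s=sensors.sense(); c=cam("wrist",s)
m,l,b=blobs(im,(20,120,80),(35,255,255),100)
m=np.isin(l,[x[0] for x in b]).astype(np.uint8)
# centre line of yellow per column -> 3 segments
cols=[(u,np.flatnonzero(m[:,u]).mean()) for u in range(640) if m[:,u].any()]
P=np.array([on_z(c,p,.118)[:2] for p in cols])
def seg(u0,u1):
    p=np.array([q for q,(u,_) in zip(P,cols) if u0<=u<=u1],np.float32); v=cv2.fitLine(p,cv2.DIST_HUBER,0,.001,.001).ravel(); return v[2:],v[:2]
def x(a,b): k=np.linalg.solve(np.c_[a[1],-b[1]],b[0]-a[0]); return a[0]+a[1]*k[0]
S=[seg(258,292),seg(302,352),seg(360,400)]
v1,v2=x(S[0],S[1]),x(S[1],S[2]); e0,e1=P[:2].mean(0),P[-2:].mean(0)
print("len",[np.linalg.norm(p-q).round(4) for p,q in((e0,v1),(v1,v2),(v2,e1))],"expect ~.050,.074,.050", [np.degrees(np.arctan2(*(-q[1][::1]))).round(1) for q in S])
J=[(-.027,.0807),(-.051,.0371),(-.051,-.0371),(-.027,-.0807)]
th,t,r=fit2(J[1:3],[v1,v2]); print("v",np.degrees(th),t)
th,t,r=fit2(J,[e0,v1,v2,e1]); print("all",np.degrees(th),t,r.round(4).tolist())
def W(p): return np.array([*(fit2(J,[e0,v1,v2,e1])[1]+np.array([[np.cos(th),-np.sin(th)],[np.sin(th),np.cos(th)]])@np.array(p[:2])),p[2]])
for nm,p in dict(bFL=(-.075,.095,.015),bFR=(-.075,-.095,.015),bRL=(.075,.095,.015),handle_end=(-.09*np.sin(.4),0,.16+.09*np.cos(.4)),cheek=(0,0,.176)).items(): print(nm,W(p).round(3),"w1 px*1.25",(proj(c,W(p))*1.25).round(0),"top crop px",((proj(cam("top"),W(p))-[215,120])*4).round(0))
E
python3 s1.py
```

```text
len [np.float64(0.0572), np.float32(0.0732), np.float64(0.0581)] expect ~.050,.074,.050 [np.float32(-157.1), np.float32(-5.6), np.float32(-34.6)]
v 5.575079572697743 [ 0.57723633 -0.18674573]
all 5.717129629003748 [ 0.57870204 -0.18666631] [[0.0007, 0.0068], [-0.0013, -0.0004], [-0.0016, 0.0005], [0.0023, -0.0069]]
bFL [ 0.495 -0.1    0.015] w1 px*1.25 [330. 206.] top crop px [504. 332.]
bFR [ 0.514 -0.289  0.015] w1 px*1.25 [481. 225.] top crop px [734. 306.]
bRL [ 0.644 -0.085  0.015] w1 px*1.25 [338.  73.] top crop px [483. 153.]
handle_end [ 0.544 -0.19   0.243] w1 px*1.25 [415. 231.] top crop px [652. 236.]
cheek [ 0.579 -0.187  0.176] w1 px*1.25 [419. 164.] top crop px [633. 199.]
```

Call:
jog_arm(
  moves=[
    {"linear": [-14,-6,0],"roll": 0},
    {"linear": [0,0,-30],"roll": 0},
    {"linear": [0,0,-35],"roll": 0},
    {"linear": [0,0,-30],"roll": 0},
    {"linear": [0,0,-10],"roll": 0},
    {"linear": [0,0,0],"roll": 0},
  ],
)

```text
clock: 2.15
tool_pos: [0.4995, -0.2033, 0.3834]
eef_rot: [[0.979, 0.205, -0.017], [0.205, -0.979, 0.008], [-0.015, -0.011, -1.0]]
wrist_force: [-1.3, -0.6, 0.8]
width: -0.0003
```

Call:
jog_arm(
  moves=[
    {"linear": [8,4,0],"roll": 0},
    {"linear": [8,3,0],"roll": 0},
    {"linear": [8,1,0],"roll": 0},
    {"linear": [8,1,0],"roll": 0},
    {"linear": [8,1,0],"roll": 0},
    {"linear": [8,1,0],"roll": 0},
    {"linear": [8,1,0],"roll": 0},
    {"linear": [8,1,0],"roll": 0},
    {"linear": [8,1,-1],"roll": 0},
    {"linear": [8,1,-1],"roll": 0},
    {"linear": [8,1,-1],"roll": 0},
    {"linear": [8,1,-1],"roll": 0},
  ],
)

```text
clock: 3.35
tool_pos: [0.5912, -0.1897, 0.3911]
eef_rot: [[0.979, 0.197, -0.054], [0.197, -0.98, -0.001], [-0.053, -0.009, -0.999]]
wrist_force: [-9.2, -0.3, 6.0]
width: 0.0001
```

Call:
jog_arm(
  moves=[
    {"linear": [9,1,-4],"roll": 0},
    {"linear": [9,1,-4],"roll": 0},
    {"linear": [9,1,-4],"roll": 0},
    {"linear": [9,1,-4],"roll": 0},
    {"linear": [9,1,-4],"roll": 0},
    {"linear": [9,1,-4],"roll": 0},
    {"linear": [9,1,-4],"roll": 0},
    {"linear": [9,1,-4],"roll": 0},
  ],
)

```text
clock: 4.15
tool_pos: [0.6653, -0.1812, 0.3602]
eef_rot: [[0.978, 0.195, -0.068], [0.195, -0.981, -0.003], [-0.068, -0.011, -0.998]]
wrist_force: [0.3, -0.3, 0.6]
width: 0.0001
```

Call:
jog_arm(
  moves=[
    {"linear": [0,0,30],"roll": 0},
    {"linear": [-10,5,40],"roll": 0},
    {"linear": [-25,25,30],"roll": 0},
    {"linear": [-30,30,10],"roll": 0},
    {"linear": [-30,30,5],"roll": 0},
    {"linear": [-15,30,0],"roll": 0},
    {"linear": [-5,35,0],"roll": 0},
    {"linear": [0,35,0],"roll": 0},
    {"linear": [0,35,0],"roll": 0},
    {"linear": [0,30,0],"roll": 0},
    {"linear": [0,20,0],"roll": 0},
    {"linear": [0,0,0],"roll": 0},
  ],
  gripper=0,
)

```text
clock: 5.35
tool_pos: [0.5518, 0.1087, 0.4769]
eef_rot: [[0.978, 0.2, -0.056], [0.201, -0.98, 0.006], [-0.053, -0.017, -0.998]]
wrist_force: [-0.7, 0.0, -0.2]
width: 0.0854
```

```bash
python3 - <<'E'
from h import *
im,c=snap("wrist","w2"); np.savez("w2.npz",K=c[0],R=c[1],o=c[2])
tp,_=snap("top","t2")
for nm,lo,hi in (("yellow",(20,100,60),(35,255,255)),("red",(0,150,80),(6,255,255))):
  for I,k in((im,"w"),(tp,"t")):
    m,l,b=blobs(I,lo,hi,15)
    for i,a,ce,bb in b: print(k,nm,a,ce.round(1),bb)
a=cv2.resize(im[:330,60:540,::-1],(800,550),interpolation=cv2.INTER_CUBIC)
a[400:550,600:800]=cv2.resize(tp[145:205,335:415,::-1],(200,150),interpolation=cv2.INTER_CUBIC)
cv2.imwrite("pics/w2b.png",a)
E
```

```text
w yellow 1918 [238.7 149.6] [218 105  39  90]
w yellow 55 [ 17.  124.5] [ 15 117   5  15]
w yellow 137 [ 22.9 157.7] [ 19 134   9  50]
w yellow 659 [555.1 230. ] [494 206 128  36]
t yellow 126 [371.2 186.8] [343 177  58  16]
w red 88 [636.1 166.4] [630 157  10  16]
w red 740 [128.8 244.6] [ 98 235  64  20]
t red 69 [369.9 148.6] [367 141   6  16]
t red 128 [191.7 254.8] [176 252  31   8]
```

View pics/w2b.png

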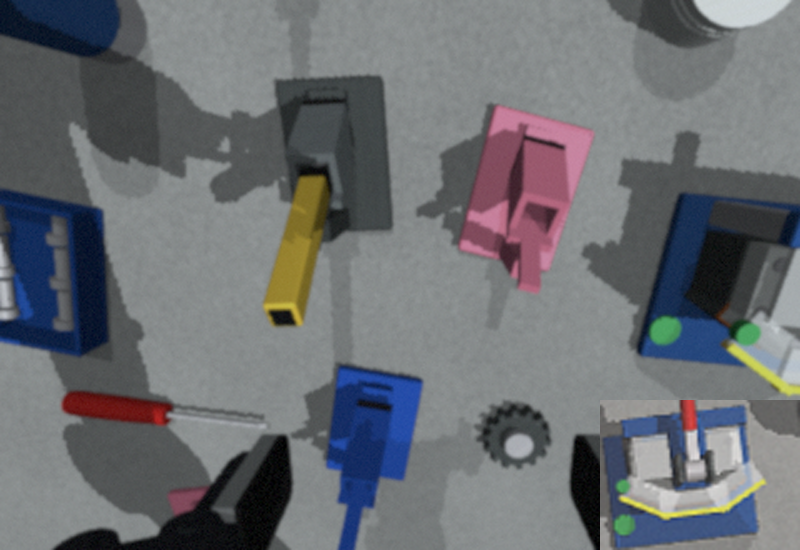

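```bash
cat > s2.py <<'E'
from h import *
d=np.load("w2.npz"); c=(d["K"],d["R"],d["o"])
P=[np.array(p)/(800/480)+[60,0] for p in ((275,80),(381,76),(392,230))]
W=[on_z(c,p,.012) for p in P]; print(np.round(W,4).tolist(),"sides",[np.linalg.norm(W[i]-W[i+1]).round(4) for i in (0,1)],"exp .085 .120")
th,t,r=fit2([(.07,.0425),(.07,-.0425),(-.05,-.0425)],W); print("holder",np.degrees(th),t,r.round(4).tolist())
R=np.array([[np.cos(th),-np.sin(th),0],[np.sin(th),np.cos(th),0],[0,0,1]])
H=lambda p: R@np.array(p)+[*t,0]
seat=H((.03,0,.03)); ax=R@np.array([-.5,0,np.sqrt(.75)])
for L in (80,140,195):
    q=seat+ax*L/1000; print(L,q.round(4),"crop px",((proj(c,q)-[60,0])*800/480).round(0), "top px", proj(cam("top"),q).round(1),"scene",proj(cam("scene"),q).round(1))
hs=cv2.imread("pics/scene0.png")[:,:,::-1].copy(); m,l,b=blobs(hs,(20,100,60),(35,255,255),60)
for i,a,ce,bb in b: print("scene",a,ce.round(1),bb)
E
python3 s2.py
```

```text
[[0.6575, 0.2639, 0.012], [0.6767, 0.182, 0.012], [0.5611, 0.1532, 0.012]] sides [np.float64(0.0841), np.float64(0.1191)] exp .085 .120
holder 13.70402145704088 [0.59926741 0.20635294] [[0.0002, -0.0004], [-0.0006, 0.0004], [0.0004, -0.0]]
80 [0.5896 0.204  0.0993] crop px [314. 192.] top px [243.2 172. ] scene [335.6 267.8]
140 [0.5604 0.1969 0.1512] crop px [299. 250.] top px [241.6 179.2] scene [343.  251.3]
195 [0.5337 0.1904 0.1989] crop px [282. 318.] top px [240.1 186.5] scene [350.2 235.5]
scene 73 [281. 177.] [269 165  20  28]
scene 280 [342.1 253.1] [332 234  22  38]
```

Call:
jog_arm(
  moves=[
    {"linear": [4,22,0],"roll": 1},
    {"linear": [4,24,0],"roll": 1},
    {"linear": [4,24,0],"roll": 0},
    {"linear": [2,14,0],"roll": 0},
    {"linear": [0,0,-15],"roll": 0},
    {"linear": [0,0,-25],"roll": 0},
    {"linear": [0,0,-20],"roll": 0},
    {"linear": [0,0,-10],"roll": 0},
    {"linear": [0,0,0],"roll": 0},
  ],
  gripper=0,
)

```text
clock: 6.35
tool_pos: [0.5741, 0.1712, 0.4048]
eef_rot: [[0.979, 0.197, -0.049], [0.197, -0.98, -0.013], [-0.051, 0.003, -0.999]]
wrist_force: [-0.2, -0.1, -0.3]
width: 0.0854
```

Call:
jog_arm(
  moves=[
    {"linear": [-3,12,0],"roll": 2},
    {"linear": [-3,12,0],"roll": 2},
    {"linear": [-2,6,0],"roll": 0},
    {"linear": [0,1,0],"roll": 0},
    {"linear": [0,0,0],"roll": 0},
  ],
)

```text
clock: 6.85
tool_pos: [0.5661, 0.2051, 0.4088]
eef_rot: [[0.962, 0.271, -0.042], [0.27, -0.963, -0.014], [-0.044, 0.002, -0.999]]
wrist_force: [-0.3, -0.1, -0.3]
width: 0.0857
```

Call:
jog_arm(
  moves=[
    {"linear": [-1,-4,-10],"roll": -1},
    {"linear": [0,-2,-20],"roll": -1},
    {"linear": [0,0,-20],"roll": 0},
    {"linear": [0,0,-20],"roll": 0},
    {"linear": [0,0,-15],"roll": 0},
    {"linear": [0,0,-8],"roll": 0},
    {"linear": [0,0,0],"roll": 0},
  ],
)

```text
clock: 7.55
tool_pos: [0.5648, 0.1945, 0.3106]
eef_rot: [[0.973, 0.227, -0.041], [0.227, -0.974, -0.016], [-0.043, 0.006, -0.999]]
wrist_force: [0.4, 0.1, 0.3]
width: 0.0857
```

Call:
jog_arm(
  moves=[
    {"linear": [0,4,0],"roll": 0.5},
    {"linear": [0,1,0],"roll": 0},
  ],
)

```text
clock: 7.75
tool_pos: [0.5652, 0.1992, 0.3112]
eef_rot: [[0.971, 0.235, -0.039], [0.234, -0.972, -0.016], [-0.042, 0.006, -0.999]]
wrist_force: [-0.1, 0.8, 0.6]
width: 0.0856
```

Call:
jog_arm(
  moves=[
    {"linear": [0,0,0],"roll": 0},
    {"linear": [0,0,0],"roll": 0},
    {"linear": [0,0,0],"roll": 0},
    {"linear": [0,0,0],"roll": 0},
    {"linear": [0,0,0],"roll": 0},
    {"linear": [0,0,0],"roll": 0},
    {"linear": [0,0,0],"roll": 0},
    {"linear": [0,0,0],"roll": 0},
  ],
  gripper=255,
  squeeze=70,
)

```text
clock: 8.55
tool_pos: [0.566, 0.2003, 0.3143]
eef_rot: [[0.971, 0.236, -0.034], [0.235, -0.972, -0.014], [-0.036, 0.005, -0.999]]
wrist_force: [-0.0, 0.5, 0.2]
width: 0.0169
```

Call:
jog_arm(
  moves=[
    {"linear": [-2.5,-0.5,4.5],"roll": 0},
    {"linear": [-5,-1,9],"roll": 0},
    {"linear": [-5,-1,9],"roll": 0},
    {"linear": [-5,-1,9],"roll": 0},
  ],
)

```text
clock: 8.95
tool_pos: [0.5478, 0.1961, 0.3465]
eef_rot: [[0.971, 0.235, -0.035], [0.234, -0.972, -0.014], [-0.037, 0.006, -0.999]]
wrist_force: [1.4, -0.2, -1.3]
width: 0.017
```

Call:
jog_arm(
  moves=[
    {"linear": [-6,-1.5,10.5],"roll": 0},
    {"linear": [-6,-1.5,10.5],"roll": 0},
    {"linear": [-6,-1.5,10.5],"roll": 0},
    {"linear": [-6,-1.5,10.5],"roll": 0},
    {"linear": [-6,-1.5,10.5],"roll": 0},
    {"linear": [-6,-2,10],"roll": 0},
    {"linear": [-10,-5,15],"roll": 0},
    {"linear": [-15,-15,15],"roll": 0},
    {"linear": [-20,-15,10],"roll": 0},
    {"linear": [-5,-5,2],"roll": 0},
    {"linear": [0,0,0],"roll": 0},
  ],
)

```text
clock: 10.05
tool_pos: [0.453, 0.1451, 0.4628]
eef_rot: [[0.971, 0.237, -0.033], [0.237, -0.971, -0.014], [-0.035, 0.006, -0.999]]
wrist_force: [0.4, 0.4, -3.0]
width: 0.0167
```

```bash
cat >> h.py <<'E'
# probe in tool frame, from the grasp instant
_R0=cv2.Rodrigues(np.zeros(3))[0]
G_R=np.array([[0.971,0.236,-0.034],[0.235,-0.972,-0.014],[-0.036,0.005,-0.999]]); G_p=np.array([.566,.2003,.3143])
_seat=np.array([.6284,.2135,.03]); _ax=np.array([-.5*np.cos(.2392),-.5*np.sin(.2392),.866])
TIP=G_R.T@(_seat-G_p); TOP=G_R.T@(_seat+.195*_ax-G_p)
def tw(s,v): return np.array(s["eef_rot"])@v+s["tool_pos"]
E
python3 - <<'E'
from h import *
s=sensors.sense(); print("tip",TIP.round(4),tw(s,TIP).round(4),"top",tw(s,TOP).round(4))
im,c=snap("wrist","w3"); sc,c2=snap("scene","s3"); tp,c3=snap("top","t3")
for n,k in(("w",c),("s",c2),("t",c3)): print(n,[proj(k,tw(s,v)).round(1) for v in(TIP,TIP+(TOP-TIP)/3,TOP)])
a=np.zeros((600,800,3),np.uint8)
a[:,:480]=cv2.resize(im[100:350,220:420,::-1],(480,600),interpolation=cv2.INTER_CUBIC)
p=proj(c2,tw(s,TIP)).astype(int); a[:300,480:800]=cv2.resize(sc[p[1]-35:p[1]+25,p[0]-32:p[0]+32,::-1],(320,300),interpolation=cv2.INTER_CUBIC); print("scene origin",p-[32,35])
p=proj(c3,tw(s,TIP)).astype(int); a[300:,480:800]=cv2.resize(tp[p[1]-25:p[1]+35,p[0]-32:p[0]+32,::-1],(320,300),interpolation=cv2.INTER_CUBIC); print("top origin",p-[32,25])
cv2.imwrite("pics/w3b.png",a)
E
```

```text
tip [0.0739 0.0005 0.2817] [0.5157 0.1581 0.1787] top [0.4209 0.135  0.3474]
w [array([319.2, 119.2]), array([319.9, 173.9]), array([322.8, 400.7])]
s [array([347.3, 228.7]), array([355.8, 209.7]), array([374. , 168.7])]
t [array([253. , 193.3]), array([251.7, 203.1]), array([248.6, 226.6])]
scene origin [315 193]
top origin [220 168]
```

View pics/w3b.png

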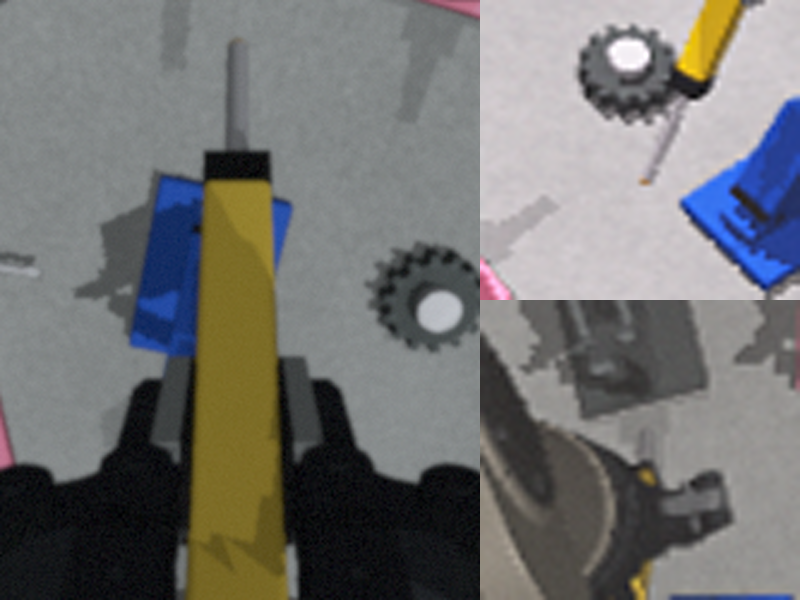

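```bash
cat >> h.py <<'E'
TIP=TIP+[.0015,0,0]
JT=np.array([.577,-.187]); JA=np.radians(5.6)
V=np.array([(-13,73),(-35,33),(-35,-33),(-13,-73)])/1000.
SL=np.r_[0,np.cumsum(np.linalg.norm(np.diff(V,axis=0),axis=1))]
rz=lambda a: np.array([[np.cos(a),-np.sin(a),0],[np.sin(a),np.cos(a),0],[0,0,1]])
def line(s,off=.002,z=.075,blend=.014):
    a=np.radians(28.8); psi=np.interp(s,[SL[1]-blend,SL[1]+blend,SL[2]-blend,SL[2]+blend],[-a,0,0,a])
    i=int(np.clip(np.searchsorted(SL,s)-1,0,2)); d=(V[i+1]-V[i])/(SL[i+1]-SL[i]); p=V[i]+d*(s-SL[i])
    n=-np.array([np.cos(psi),np.sin(psi)]); p=p+n*off
    return np.array([*(JT+rz(JA)[:2,:2]@p),z]),psi+JA
def yaw(s): return np.arctan2(s["eef_rot"][1][0],s["eef_rot"][0][0])
def tcp(s,tip,psi):
    R=rz(psi-yaw(s))@np.array(s["eef_rot"]); return tip-R@TIP
def where(s):
    t=tw(s,TIP); j=rz(-JA)[:2,:2]@(t[:2]-JT)
    best=min(np.arange(-.02,SL[3]+.02,.0005),key=lambda q:np.linalg.norm(line(q,0)[0][:2]-t[:2])); l=line(best,0)[0]
    n=-np.array([np.cos(line(best)[1]),np.sin(line(best)[1])]); return best,(t[:2]-l[:2])@n,t
E
python3 - <<'E'
from h import *
s=sensors.sense(); print("len",SL.round(4),"yaw",np.degrees(yaw(s)).round(1))
for ss,off in((-.002,.045),(-.002,.002),(.08,.002),(.158,.002)):
    p,psi=line(ss,off); q=tcp(s,p,psi); print(ss,off,"tip",p.round(4),"yaw",np.degrees(psi).round(1),"tcp",q.round(4),"d mm",((q-s["tool_pos"])*1000).round(0))
E
```

```text
len [0.     0.0457 0.1117 0.1573] yaw 13.8
-0.002 0.045 tip [ 0.5164 -0.0961  0.075 ] yaw -23.2 tcp [ 0.4573 -0.0688  0.3593] d mm [   4. -215. -102.]
-0.002 0.002 tip [ 0.5559 -0.113   0.075 ] yaw -23.2 tcp [ 0.4969 -0.0857  0.3593] d mm [  43. -232. -102.]
0.08 0.002 tip [ 0.5403 -0.192   0.075 ] yaw 5.6 tcp [ 0.4754 -0.1965  0.3593] d mm [  22. -343. -102.]
0.158 0.002 tip [ 0.5699 -0.2626  0.075 ] yaw 34.4 tcp [ 0.5153 -0.2979  0.3593] d mm [  61. -444. -102.]
```

Transit at height, with the roll.

Call:
jog_arm(
  moves=[
    {"linear": [-2,-10,0],"roll": -2},
    {"linear": [-2,-20,0],"roll": -4},
    {"linear": [-2,-25,0],"roll": -4},
    {"linear": [-2,-25,0],"roll": -4},
    {"linear": [0,-25,0],"roll": -4},
    {"linear": [0,-25,0],"roll": -4},
    {"linear": [0,-25,0],"roll": -4},
    {"linear": [0,-25,0],"roll": -4},
    {"linear": [0,-20,0],"roll": -4},
    {"linear": [0,-12,0],"roll": -2},
    {"linear": [0,0,0],"roll": 0},
  ],
)

```text
clock: 11.3
tool_pos: [0.4426, -0.0866, 0.4564]
eef_rot: [[0.899, -0.435, -0.045], [-0.435, -0.9, 0.012], [-0.046, 0.009, -0.999]]
wrist_force: [0.1, -0.8, -1.4]
width: 0.0167
```

Call:
jog_arm(
  moves=[
    {"linear": [2,6,-10],"roll": 1},
    {"linear": [3,6,-20],"roll": 1},
    {"linear": [3,4,-20],"roll": 0},
    {"linear": [0,0,-20],"roll": 0},
    {"linear": [0,0,-15],"roll": 0},
    {"linear": [0,0,-8],"roll": 0},
    {"linear": [0,0,0],"roll": 0},
  ],
)

```text
clock: 12.0
tool_pos: [0.4512, -0.0571, 0.3568]
eef_rot: [[0.924, -0.38, -0.047], [-0.379, -0.925, 0.018], [-0.05, 0.001, -0.999]]
wrist_force: [-0.6, 0.5, -1.9]
width: 0.0169
```

```bash
cat > s3.py <<'E'
from h import *
s=sensors.sense(); print("clock",s["clock"],"F",np.round(s["wrist_force"],1),"z",np.round(np.array(s["eef_rot"])[:,2],3))
b,o,t=where(s); print("s %.1f off %.1f z %.1f mm yaw %.1f"%(b*1e3,o*1e3,t[2]*1e3,np.degrees(yaw(s))))
im,c=snap("wrist","w4")
u=proj(c,t); print("tip px",u.round(1))
for q in(0,.0457,.0787,.1117,.1573): print(q,"seam px",proj(c,line(q,0)[0]).round(1),"rim px z.118",proj(c,[*line(q,.016)[0][:2],.118]).round(1))
x0,y0=200,40
cv2.imwrite("pics/w4b.png",cv2.resize(im[y0:y0+200,x0:x0+266,::-1],(798,600),interpolation=cv2.INTER_CUBIC))
E
python3 s3.py
```

```text
clock 12.0 F [-0.6  0.5 -1.9] z [-0.047  0.018 -0.999]
s -12.5 off 59.2 z 71.6 mm yaw -22.3
tip px [319.7 116.8]
0 seam px [337.6  34.3] rim px z.118 [341.   50.4]
0.0457 seam px [399.   35.3] rim px z.118 [420.5  50.8]
0.0787 seam px [441.3  10.9] rim px z.118 [478.4  19.3]
0.1117 seam px [485.9 -14.9] rim px z.118 [540.  -16.3]
0.1573 seam px [535.8 -84.7] rim px z.118 [ 613.  -109.8]
```

View pics/w4b.png

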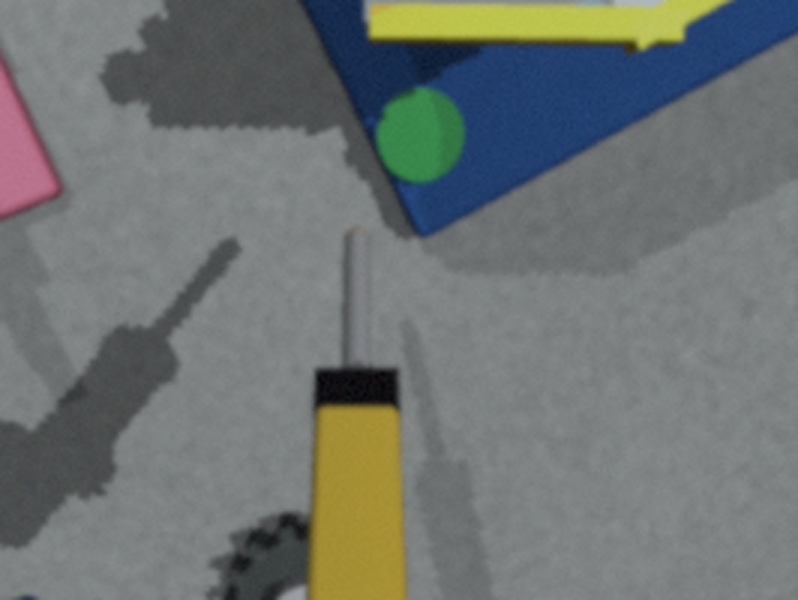

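```bash
python3 - <<'E'
from h import *
im=cv2.imread("pics/w4.png")[:,:,::-1].copy(); c=cam("wrist")
print("base corner obs",(on_z(c,(341,118.7),.015)).round(4),"model",(JT+rz(JA)[:2,:2]@[-.075,.095]).round(4))
m,l,b=blobs(im,(20,120,60),(35,255,255),15)
n0=-np.array([np.cos(JA-np.radians(28.8)),np.sin(JA-np.radians(28.8))]); p0=line(0,0)[0][:2]
for u in (330,345,360,375,390,400):
    r=np.flatnonzero(m[30:70,u])+30
    print(u,r.min(),r.max(),"lower rim n-offset mm",((on_z(c,(u,r.max()+.5),.113)[:2]-p0)@n0*1e3).round(1),"upper",((on_z(c,(u,r.min()-.5),.123)[:2]-p0)@n0*1e3).round(1))
E
```

```text
base corner obs [ 0.4942 -0.099   0.015 ] model [ 0.4931 -0.0998]
330 42 53 lower rim n-offset mm 16.8 upper 11.5
345 42 53 lower rim n-offset mm 16.6 upper 11.3
360 42 53 lower rim n-offset mm 16.5 upper 11.2
375 42 53 lower rim n-offset mm 16.4 upper 11.1
390 42 53 lower rim n-offset mm 16.2 upper 10.9
400 43 53 lower rim n-offset mm 16.1 upper 11.4
```

```bash
cat > go.py <<'E'
from h import *
import sys
s=sensors.sense(); b,o,t=where(s); ax=np.array(s["eef_rot"])@(TOP+[.0,0,0]-TIP+[.0015,0,0])
print("clock %.2f s %.1f off %.1f z %.1f yaw %.1f tilt %.1f F"%(s["clock"],b*1e3,o*1e3,t[2]*1e3,np.degrees(yaw(s)),np.degrees(np.arccos(ax[2]/np.linalg.norm(ax)))),np.round(s["wrist_force"],1))
for a in sys.argv[1:]:
    ss,off,z=[float(v)/1000 for v in a.split(",")]; p,psi=line(ss,off,z); q=tcp(s,p,psi)
    print(a,"d",((q-s["tool_pos"])*1e3).round(1),"roll",np.degrees(psi-yaw(s)).round(1))
E
python3 go.py -- -2,25,75.5 -2,2.5,75.5 2>/dev/null || sed -i 's/sys.argv\[1:\]/[x for x in sys.argv[1:] if x!="--"]/' go.py && python3 go.py -- -2,25,75.5 -2,2.5,75.5
```

```text
clock 12.05 s -12.5 off 58.8 z 72.3 yaw -22.3 tilt 29.2 F [ 0.2  0.1 -1.1]
clock 12.05 s -12.5 off 58.8 z 72.3 yaw -22.3 tilt 29.2 F [ 0.2  0.1 -1.1]
-2,25,75.5 d [ 27.2 -22.3   3.2] roll -0.9
-2,2.5,75.5 d [ 47.9 -31.1   3.2] roll -0.9
```

Call:
jog_arm(
  moves=[
    {"linear": [6,-6,1],"roll": -0.5},
    {"linear": [7,-6,1],"roll": -0.5},
    {"linear": [7,-5,0],"roll": 0},
    {"linear": [6,-4,0],"roll": 0},
    {"linear": [3,-1,0],"roll": 0},
    {"linear": [0,0,0],"roll": 0},
  ],
)

```text
clock: 12.65
tool_pos: [0.4851, -0.0817, 0.3629]
eef_rot: [[0.917, -0.398, -0.037], [-0.398, -0.917, 0.018], [-0.041, -0.002, -0.999]]
wrist_force: [-0.5, -0.3, -0.4]
width: 0.0171
```

```bash
python3 go.py -- -2,2.5,75.5
```

```text
clock 12.65 s -2.5 off 15.7 z 78.3 yaw -23.4 tilt 29.7 F [-0.5 -0.3 -0.4]
-2,2.5,75.5 d [11.8 -5.9 -2.8] roll 0.2
```

Call:
jog_arm(
  moves=[
    {"linear": [2,-1,-1],"roll": 0},
    {"linear": [2,-1,-1],"roll": 0},
    {"linear": [2,-1,-1],"roll": 0},
    {"linear": [2,-1,-0.5],"roll": 0},
    {"linear": [1,-0.5,0],"roll": 0},
    {"linear": [0,0,0],"roll": 0},
  ],
)

```text
clock: 13.25
tool_pos: [0.4943, -0.0861, 0.3587]
eef_rot: [[0.917, -0.397, -0.039], [-0.397, -0.918, 0.018], [-0.043, -0.001, -0.999]]
wrist_force: [0.7, -0.7, -1.7]
width: 0.017
```

```bash
python3 go.py -- -2,2.5,75.5 20,2.5,75.5 40,2.5,75.5
```

```text
clock 13.25 s -2.0 off 5.9 z 74.0 yaw -23.4 tilt 29.6 F [ 0.7 -0.7 -1.7]
-2,2.5,75.5 d [ 3.  -1.8  1.5] roll 0.2
20,2.5,75.5 d [ -5.7 -22.    1.5] roll 0.2
40,2.5,75.5 d [-16.8 -49.7   1.5] roll 8.8
```

Call:
jog_arm(
  moves=[
    {"linear": [1.5,-0.7,0.5],"roll": 0},
    {"linear": [1.3,-0.5,0.5],"roll": 0},
    {"linear": [0,0,0],"roll": 0},
  ],
)

```text
clock: 13.55
tool_pos: [0.4973, -0.0872, 0.3599]
eef_rot: [[0.917, -0.397, -0.039], [-0.397, -0.918, 0.018], [-0.043, -0.002, -0.999]]
wrist_force: [-1.0, -0.2, -0.2]
width: 0.0168
```

```bash
python3 go.py -- 0,2.5,75.5 12,2.5,75.5 25,2.5,75.5
```

```text
clock 13.55 s -2.5 off 2.7 z 75.2 yaw -23.4 tilt 29.6 F [-1.  -0.2 -0.2]
0,2.5,75.5 d [-0.8 -2.4  0.3] roll 0.2
12,2.5,75.5 d [ -5.5 -13.5   0.3] roll 0.2
25,2.5,75.5 d [-10.6 -25.4   0.3] roll 0.2
```

Call:
jog_arm(
  moves=[
    {"linear": [-1,-2.3,0],"roll": 0},
    {"linear": [-1,-2.3,0],"roll": 0},
    {"linear": [-1,-2.3,0],"roll": 0},
    {"linear": [-1,-2.3,0],"roll": 0},
    {"linear": [-1,-2.3,0],"roll": 0},
  ],
)

```text
clock: 14.05
tool_pos: [0.4918, -0.0995, 0.36]
eef_rot: [[0.917, -0.397, -0.039], [-0.396, -0.918, 0.018], [-0.043, -0.001, -0.999]]
wrist_force: [1.1, 0.5, -1.5]
width: 0.0171
```

```bash
python3 go.py -- 22,2.5,75.5 32,2.5,75.5 35,2.5,75.5 40,2.5,75.5
```

```text
clock 14.05 s 11.0 off 2.9 z 75.3 yaw -23.4 tilt 29.6 F [ 1.1  0.5 -1.5]
22,2.5,75.5 d [ -4.  -10.3   0.2] roll 0.2
32,2.5,75.5 d [ -8.1 -19.9   0.2] roll 0.5
35,2.5,75.5 d [-10.6 -26.    0.2] roll 3.6
40,2.5,75.5 d [-14.3 -36.2   0.2] roll 8.8
```

Call:
jog_arm(
  moves=[
    {"linear": [-0.9,-2.1,0],"roll": 0},
    {"linear": [-0.9,-2.1,0],"roll": 0},
    {"linear": [-0.9,-2.1,0],"roll": 0},
    {"linear": [-0.9,-2.1,0],"roll": 0},
    {"linear": [-0.9,-2.1,0],"roll": 0},
    {"linear": [-0.9,-2.1,0],"roll": 0},
    {"linear": [-0.9,-2.1,0],"roll": 0},
    {"linear": [-0.9,-2.1,0],"roll": 0},
  ],
)

```text
clock: 14.85
tool_pos: [0.4838, -0.1181, 0.36]
eef_rot: [[0.917, -0.397, -0.039], [-0.397, -0.918, 0.018], [-0.043, -0.001, -0.999]]
wrist_force: [-0.6, -0.8, -1.1]
width: 0.0167
```

```bash
python3 go.py -- 32,2.5,75.5 34.5,2.5,75.5 37,2.5,75.5 39.5,2.5,75.5 42,2.5,75.5 44.5,2.5,75.5 47,2.5,75.5 49.5,2.5,75.5
```

```text
clock 14.85 s 31.5 off 2.9 z 75.3 yaw -23.4 tilt 29.6 F [-0.6 -0.8 -1.1]
32,2.5,75.5 d [-0.1 -1.4  0.2] roll 0.6
34.5,2.5,75.5 d [-2.2 -6.4  0.2] roll 3.1
37,2.5,75.5 d [ -4.1 -11.5   0.2] roll 5.7
39.5,2.5,75.5 d [ -5.9 -16.6   0.2] roll 8.3
42,2.5,75.5 d [ -7.6 -21.8   0.2] roll 10.8
44.5,2.5,75.5 d [ -9.2 -27.    0.2] roll 13.4
47,2.5,75.5 d [-10.  -32.3   0.2] roll 16.0
49.5,2.5,75.5 d [-10.  -37.7   0.2] roll 18.6
```

Call:
jog_arm(
  moves=[
    {"linear": [-1.6,-4.3,0],"roll": 2.0},
    {"linear": [-1.8,-4.7,0],"roll": 2.4},
    {"linear": [-1.7,-4.7,0],"roll": 2.4},
  ],
)

```text
clock: 15.15
tool_pos: [0.4786, -0.1319, 0.36]
eef_rot: [[0.959, -0.28, -0.041], [-0.28, -0.96, 0.014], [-0.043, -0.002, -0.999]]
wrist_force: [0.2, -0.3, -1.8]
width: 0.0167
```

```bash
python3 go.py -- 39.5,2.5,75.5 42,2.5,75.5 44.5,2.5,75.5 47,2.5,75.5 49.5,2.5,75.5 52,2.5,75.5
```

```text
clock 15.15 s 38.0 off 2.8 z 75.3 yaw -16.3 tilt 29.6 F [ 0.2 -0.3 -1.8]
39.5,2.5,75.5 d [-0.7 -2.8  0.2] roll 1.2
42,2.5,75.5 d [-2.4 -8.   0.2] roll 3.7
44.5,2.5,75.5 d [ -4.  -13.2   0.2] roll 6.3
47,2.5,75.5 d [ -4.7 -18.5   0.2] roll 8.9
49.5,2.5,75.5 d [ -4.8 -23.9   0.2] roll 11.4
52,2.5,75.5 d [ -4.7 -29.4   0.2] roll 14.0
```

Call:
jog_arm(
  moves=[
    {"linear": [-1.6,-5,0],"roll": 2.3},
    {"linear": [-1.5,-5,0],"roll": 2.4},
    {"linear": [-1.2,-5,0],"roll": 2.4},
    {"linear": [-0.4,-5.1,0],"roll": 2.4},
  ],
)

```text
clock: 15.55
tool_pos: [0.4734, -0.1531, 0.36]
eef_rot: [[0.993, -0.111, -0.043], [-0.111, -0.994, 0.007], [-0.043, -0.002, -0.999]]
wrist_force: [0.2, 0.1, -1.3]
width: 0.0166
```

```bash
python3 go.py -- 49.5,2.5,75.5 52,2.5,75.5 54.5,2.5,75.5 57,2.5,75.5 59.5,2.5,75.5 62,2.5,75.5 72,2.5,75.5
```

```text
clock 15.55 s 48.0 off 2.9 z 75.4 yaw -6.4 tilt 29.6 F [ 0.2  0.1 -1.3]
49.5,2.5,75.5 d [ 0.4 -2.8  0.1] roll 1.5
52,2.5,75.5 d [ 0.5 -8.2  0.1] roll 4.1
54.5,2.5,75.5 d [  0.7 -13.7   0.1] roll 6.7
57,2.5,75.5 d [  1.  -19.1   0.1] roll 9.2
59.5,2.5,75.5 d [  1.5 -24.5   0.1] roll 11.8
62,2.5,75.5 d [  1.7 -27.2   0.1] roll 12.0
72,2.5,75.5 d [  2.7 -37.1   0.1] roll 12.0
```

Call:
jog_arm(
  moves=[
    {"linear": [0.1,-5.1,0],"roll": 2.3},
    {"linear": [0.1,-5.1,0],"roll": 2.4},
    {"linear": [0.2,-5.1,0],"roll": 2.4},
    {"linear": [0.3,-5,0],"roll": 2.3},
  ],
)

```text
clock: 15.95
tool_pos: [0.4737, -0.1747, 0.3601]
eef_rot: [[0.997, 0.06, -0.043], [0.06, -0.998, -0.001], [-0.043, -0.002, -0.999]]
wrist_force: [-0.3, -1.3, -1.0]
width: 0.0171
```

```bash
python3 go.py -- 59.5,2.5,75.5 62,2.5,75.5 64.5,2.5,75.5 72,2.5,75.5 97,2.5,75.5
```

```text
clock 15.95 s 58.5 off 3.4 z 75.4 yaw 3.4 tilt 29.6 F [-0.3 -1.3 -1. ]
59.5,2.5,75.5 d [ 1.2 -3.   0.1] roll 2.0
62,2.5,75.5 d [ 1.4 -5.6  0.1] roll 2.2
64.5,2.5,75.5 d [ 1.7 -8.1  0.1] roll 2.2
72,2.5,75.5 d [  2.4 -15.6   0.1] roll 2.2
97,2.5,75.5 d [  4.8 -40.5   0.1] roll 2.2
```

Call:
jog_arm(
  moves=[
    {"linear": [0.6,-3.8,0],"roll": 1.3},
    {"linear": [0.6,-2.8,0],"roll": 0.5},
    {"linear": [0.4,-2.3,0],"roll": 0},
    {"linear": [0.3,-2.3,0],"roll": 0},
    {"linear": [0.3,-2.3,0],"roll": 0},
    {"linear": [0.3,-2.3,0],"roll": 0},
    {"linear": [0.3,-2.3,0],"roll": 0},
  ],
)

```text
clock: 16.65
tool_pos: [0.4765, -0.1944, 0.36]
eef_rot: [[0.995, 0.092, -0.043], [0.092, -0.996, -0.002], [-0.043, -0.002, -0.999]]
wrist_force: [-0.6, 0.4, -1.1]
width: 0.0167
```

```bash
python3 go.py -- 80,2.5,75.5 97,2.5,75.5 99.5,2.5,75.5 102,2.5,75.5; python3 - <<'E'
from h import *
im,c=snap("wrist","w5"); s=sensors.sense(); t=tw(s,TIP); print(proj(c,t).round(1))
m,l,b=blobs(im,(20,120,60),(35,255,255),15)
n0=-np.array([np.cos(JA),np.sin(JA)]); p0=line(.08,0)[0][:2]
for u in (270,285,350,365):
    r=np.flatnonzero(m[20:160,u])+20
    if len(r): print(u,r.min(),r.max(),((on_z(c,(u,r.max()+.5),.113)[:2]-p0)@n0*1e3).round(1))
cv2.imwrite("pics/w5b.png",cv2.resize(im[40:240,200:466,::-1],(798,600),interpolation=cv2.INTER_CUBIC))
E
```

```text
clock 16.65 s 76.5 off 2.6 z 75.3 yaw 5.3 tilt 29.6 F [-0.6  0.4 -1.1]
80,2.5,75.5 d [ 0.5 -3.9  0.2] roll 0.3
97,2.5,75.5 d [  2.1 -20.8   0.2] roll 0.3
99.5,2.5,75.5 d [  2.6 -25.5   0.2] roll 2.2
102,2.5,75.5 d [  3.3 -30.9   0.2] roll 4.8
[320.2 117.3]
270 134 144 18.9
285 134 141 16.9
350 133 140 16.5
365 133 142 18.0
```

View pics/w5b.png

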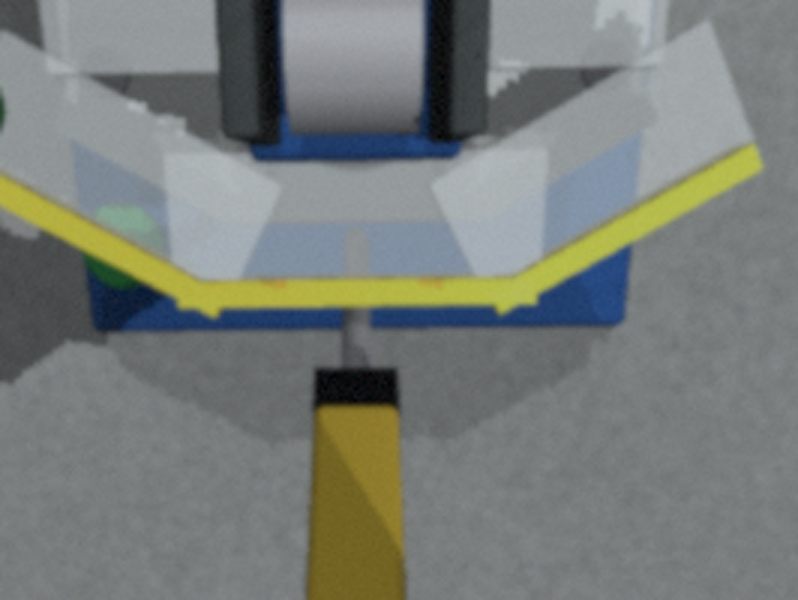

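Call:
jog_arm(
  moves=[
    {"linear": [0.3,-2.4,0],"roll": 0},
    {"linear": [0.25,-2.3,0],"roll": 0},
    {"linear": [0.25,-2.3,0],"roll": 0},
    {"linear": [0.25,-2.3,0],"roll": 0},
    {"linear": [0.25,-2.3,0],"roll": 0},
    {"linear": [0.25,-2.3,0],"roll": 0},
    {"linear": [0.25,-2.3,0],"roll": 0},
    {"linear": [0.25,-2.3,0],"roll": 0},
  ],
)

```text
clock: 17.5
tool_pos: [0.4787, -0.2147, 0.3599]
eef_rot: [[0.995, 0.091, -0.043], [0.091, -0.996, -0.002], [-0.043, -0.002, -0.999]]
wrist_force: [-0.3, 0.3, -0.8]
width: 0.0172
```

```bash
python3 go.py -- 97,2.5,75.5 99.5,2.5,75.5 102,2.5,75.5 104.5,2.5,75.5 107,2.5,75.5 109.5,2.5,75.5 112,2.5,75.5
```

```text
clock 17.50 s 97.0 off 2.3 z 75.2 yaw 5.3 tilt 29.6 F [-0.3  0.3 -0.8]
97,2.5,75.5 d [-0.1 -0.4  0.3] roll 0.3
99.5,2.5,75.5 d [ 0.4 -5.1  0.3] roll 2.2
102,2.5,75.5 d [  1.1 -10.5   0.3] roll 4.8
104.5,2.5,75.5 d [  1.9 -15.8   0.3] roll 7.4
107,2.5,75.5 d [  2.8 -21.2   0.3] roll 10.0
109.5,2.5,75.5 d [  3.9 -26.5   0.3] roll 12.5
112,2.5,75.5 d [  5.3 -31.7   0.3] roll 15.1
```

Call:
jog_arm(
  moves=[
    {"linear": [0.3,-4.5,0.1],"roll": 2},
    {"linear": [0.6,-5,0],"roll": 2.4},
    {"linear": [0.7,-5,0],"roll": 2.4},
    {"linear": [0.8,-5,0],"roll": 2.4},
    {"linear": [0.9,-5,0],"roll": 2.4},
  ],
)

```text
clock: 18.0
tool_pos: [0.4823, -0.2401, 0.36]
eef_rot: [[0.954, 0.298, -0.042], [0.298, -0.954, -0.011], [-0.043, -0.002, -0.999]]
wrist_force: [0.5, -0.2, -1.5]
width: 0.017
```

```bash
python3 go.py -- 109.5,2.5,75.5 112,2.5,75.5 114.5,2.5,75.5 117,2.5,75.5 119.5,2.5,75.5 122,2.5,75.5 124.5,2.5,75.5
```

```text
clock 18.00 s 109.5 off 2.5 z 75.3 yaw 17.4 tilt 29.6 F [ 0.5 -0.2 -1.5]
109.5,2.5,75.5 d [ 0.4 -1.2  0.2] roll 0.4
112,2.5,75.5 d [ 1.8 -6.4  0.2] roll 3.0
114.5,2.5,75.5 d [  4.3 -11.2   0.2] roll 5.6
117,2.5,75.5 d [  6.9 -15.9   0.2] roll 8.1
119.5,2.5,75.5 d [  9.7 -20.6   0.2] roll 10.7
122,2.5,75.5 d [ 12.5 -25.2   0.2] roll 13.3
124.5,2.5,75.5 d [ 15.5 -29.8   0.2] roll 15.9
```

Call:
jog_arm(
  moves=[
    {"linear": [1.3,-4.9,0],"roll": 2.4},
    {"linear": [2,-4.6,0],"roll": 2.4},
    {"linear": [2.4,-4.5,0],"roll": 2.4},
    {"linear": [2.5,-4.4,0],"roll": 2.4},
  ],
)

```text
clock: 18.4
tool_pos: [0.4905, -0.26, 0.3599]
eef_rot: [[0.887, 0.459, -0.04], [0.459, -0.888, -0.018], [-0.044, -0.002, -0.999]]
wrist_force: [0.6, 0.6, -0.7]
width: 0.0167
```

```bash
python3 go.py -- 119.5,2.5,75.5 122,2.5,75.5 124.5,2.5,75.5 127,2.5,75.5 129.5,2.5,75.5 160,2.5,75.5
```

```text
clock 18.40 s 118.5 off 3.5 z 75.1 yaw 27.3 tilt 29.6 F [ 0.6  0.6 -0.7]
119.5,2.5,75.5 d [ 1.6 -0.6  0.4] roll 0.7
122,2.5,75.5 d [ 4.5 -5.3  0.4] roll 3.3
124.5,2.5,75.5 d [ 7.5 -9.8  0.4] roll 5.9
127,2.5,75.5 d [  9.6 -13.    0.4] roll 7.1
129.5,2.5,75.5 d [ 11.1 -15.1   0.4] roll 7.1
160,2.5,75.5 d [ 28.3 -40.2   0.4] roll 7.1
```

Call:
jog_arm(
  moves=[
    {"linear": [2.9,-3.9,0.1],"roll": 2.3},
    {"linear": [3,-4.2,0.1],"roll": 2.3},
    {"linear": [2.2,-3,0],"roll": 1.3},
    {"linear": [1.4,-2,0],"roll": 0},
  ],
)

```text
clock: 18.8
tool_pos: [0.5003, -0.2747, 0.3598]
eef_rot: [[0.834, 0.551, -0.038], [0.551, -0.835, -0.022], [-0.044, -0.003, -0.999]]
wrist_force: [-0.5, -0.1, -1.1]
width: 0.017
```

```bash
python3 go.py -- 130,2.5,75.5 140,2.5,75.5 160,2.5,75.5
```

```text
clock 18.80 s 129.5 off 3.4 z 75.0 yaw 33.4 tilt 29.5 F [-0.5 -0.1 -1.1]
130,2.5,75.5 d [ 1.7 -0.8  0.5] roll 1.0
140,2.5,75.5 d [ 7.3 -9.   0.5] roll 1.0
160,2.5,75.5 d [ 18.6 -25.5   0.5] roll 1.0
```

Call:
jog_arm(
  moves=[
    {"linear": [1.7,-1.8,0.1],"roll": 0.3},
    {"linear": [1.7,-1.8,0.1],"roll": 0.3},
    {"linear": [1.6,-1.9,0],"roll": 0},
    {"linear": [1.4,-1.95,0],"roll": 0},
    {"linear": [1.4,-1.95,0],"roll": 0},
    {"linear": [1.4,-1.95,0],"roll": 0},
  ],
)

```text
clock: 19.4
tool_pos: [0.5102, -0.2866, 0.3599]
eef_rot: [[0.828, 0.56, -0.039], [0.559, -0.829, -0.022], [-0.044, -0.003, -0.999]]
wrist_force: [0.0, 0.3, -0.5]
width: 0.0168
```

```bash
python3 go.py -- 150,2.5,75.5 160,2.5,75.5
```

```text
clock 19.40 s 144.0 off 2.0 z 75.1 yaw 34.0 tilt 29.5 F [ 0.   0.3 -0.5]
150,2.5,75.5 d [ 3.2 -5.5  0.4] roll 0.4
160,2.5,75.5 d [  8.8 -13.8   0.4] roll 0.4
```

Call:
jog_arm(
  moves=[
    {"linear": [1.2,-2,0],"roll": 0},
    {"linear": [1.2,-2,0],"roll": 0},
    {"linear": [1.3,-2,0],"roll": 0},
    {"linear": [1.3,-2,0],"roll": 0},
    {"linear": [1.3,-2,0],"roll": 0},
    {"linear": [1.3,-2,0],"roll": 0},
    {"linear": [1.3,-2,0],"roll": 0},
  ],
)

```text
clock: 20.1
tool_pos: [0.5199, -0.3019, 0.3598]
eef_rot: [[0.828, 0.56, -0.039], [0.559, -0.829, -0.022], [-0.044, -0.003, -0.999]]
wrist_force: [0.3, 0.7, -0.3]
width: 0.0169
```

```bash
python3 go.py -- 160,2.5,75.5 160,45,75.5
```

```text
clock 20.10 s 162.0 off 2.7 z 75.0 yaw 34.0 tilt 29.5 F [ 0.3  0.7 -0.3]
160,2.5,75.5 d [-0.8  1.5  0.5] roll 0.4
160,45,75.5 d [-35.9 -22.5   0.5] roll 0.4
```

Call:
jog_arm(
  moves=[
    {"linear": [-5,-3,0],"roll": 0},
    {"linear": [-9,-6,0],"roll": 0},
    {"linear": [-12,-8,0],"roll": 0},
    {"linear": [-12,-8,0],"roll": 0},
    {"linear": [-10,-4,5],"roll": 0},
    {"linear": [-5,0,20],"roll": -2},
    {"linear": [0,5,30],"roll": -3},
    {"linear": [0,15,30],"roll": -3},
    {"linear": [0,25,15],"roll": -3},
    {"linear": [0,30,5],"roll": -3},
    {"linear": [0,35,0],"roll": -3},
    {"linear": [0,35,0],"roll": -2},
    {"linear": [0,35,0],"roll": 0},
    {"linear": [0,35,0],"roll": 0},
    {"linear": [0,35,0],"roll": 0},
    {"linear": [0,35,0],"roll": 0},
    {"linear": [0,35,0],"roll": 0},
    {"linear": [0,35,0],"roll": 0},
    {"linear": [0,25,0],"roll": 0},
    {"linear": [0,10,0],"roll": 0},
  ],
)

```text
clock: 22.1
tool_pos: [0.4417, 0.0572, 0.4771]
eef_rot: [[0.976, 0.217, -0.035], [0.217, -0.976, -0.013], [-0.037, 0.005, -0.999]]
wrist_force: [-0.3, 0.3, -0.3]
width: 0.0171
```

```bash
cat > st.py <<'E'
from h import *
import sys
T0=TIP-[.0015,0,0]; s=sensors.sense(); R=np.array(s["eef_rot"]); psi=.2392
up=np.array([.866*np.cos(psi),.866*np.sin(psi),.5]); y=np.array([-np.sin(psi),np.cos(psi),0])
d=s["tool_pos"]+R@T0-_seat if False else np.array(s["tool_pos"])+R@T0-np.array([.6284,.2135,.03])
from h import _ax
a=R@(TOP-T0); print("clock %.2f yaw %.1f tilt %.1f"%(s["clock"],np.degrees(yaw(s)),np.degrees(np.arccos(a[2]/np.linalg.norm(a)))),"tip along %.1f up %.1f y %.1f"%(d@_ax*1e3,d@up*1e3,d@y*1e3),"F",np.round(s["wrist_force"],1))
Rt=rz(psi-yaw(s))@R
for L in sys.argv[1:]:
    l,u=[float(v)/1e3 for v in L.split(",")]; q=np.array([.6284,.2135,.03])+_ax*l+up*u-Rt@T0; print(L,"d",((q-s["tool_pos"])*1e3).round(1),"roll",np.degrees(psi-yaw(s)).round(1))
E
python3 st.py 130,2 90,2
```

```text
clock 22.10 yaw 12.5 tilt 29.9 tip along 218.6 up -52.9 y -110.9 F [-0.3  0.3 -0.3]
130,2 d [ 63.2 128.3 -49.2] roll 1.2
90,2 d [ 82.6 133.  -83.9] roll 1.2
```

Call:
jog_arm(
  moves=[
    {"linear": [8,18,0],"roll": 0.5},
    {"linear": [10,22,0],"roll": 0.5},
    {"linear": [10,22,0],"roll": 0},
    {"linear": [10,22,0],"roll": 0},
    {"linear": [8,16,-8],"roll": 0},
    {"linear": [4,8,-15],"roll": 0},
    {"linear": [1,2,-10],"roll": 0},
    {"linear": [0,0,-3],"roll": 0},
    {"linear": [0,0,0],"roll": 0},
  ],
)

```text
clock: 23.0
tool_pos: [0.4948, 0.1589, 0.4424]
eef_rot: [[0.976, 0.218, -0.03], [0.217, -0.976, -0.024], [-0.034, 0.017, -0.999]]
wrist_force: [0.2, -0.8, 0.2]
width: 0.017
```

```bash
python3 st.py 110,2 90,2
```

```text
clock 23.00 yaw 12.5 tilt 30.1 tip along 150.5 up -3.9 y -28.0 F [ 0.2 -0.8  0.2]
110,2 d [ 18.2  31.9 -32.1] roll 1.2
90,2 d [ 27.9  34.3 -49.4] roll 1.2
```

Call:
jog_arm(
  moves=[
    {"linear": [4,8,0],"roll": 0.8},
    {"linear": [4,9,-4],"roll": 0.5},
    {"linear": [4,8,-8],"roll": 0},
    {"linear": [3,3,-8],"roll": 0},
    {"linear": [2,1,-6],"roll": 0},
    {"linear": [0,0,-2],"roll": 0},
    {"linear": [0,0,0],"roll": 0},
  ],
)

```text
clock: 23.7
tool_pos: [0.5135, 0.1889, 0.4131]
eef_rot: [[0.971, 0.239, -0.027], [0.238, -0.971, -0.025], [-0.032, 0.018, -0.999]]
wrist_force: [-0.6, 0.1, -0.8]
width: 0.017
```

```bash
python3 st.py 90,2 60,2
```

```text
clock 23.70 yaw 13.8 tilt 30.2 tip along 112.2 up 4.1 y -2.1 F [-0.6  0.1 -0.8]
90,2 d [  8.5   4.4 -20.3] roll -0.1
60,2 d [ 23.1   8.  -46.3] roll -0.1
```

Call:
jog_arm(
  moves=[
    {"linear": [2,1.5,-4],"roll": 0},
    {"linear": [2.5,1.3,-6],"roll": 0},
    {"linear": [2.5,1,-6],"roll": 0},
    {"linear": [1,0,-2],"roll": 0},
    {"linear": [0,0,0],"roll": 0},
  ],
)

```text
clock: 24.2
tool_pos: [0.5223, 0.1922, 0.3937]
eef_rot: [[0.971, 0.238, -0.027], [0.237, -0.971, -0.026], [-0.032, 0.019, -0.999]]
wrist_force: [0.7, 0.4, -1.2]
width: 0.0172
```

```bash
python3 st.py 60,2 30,1.5; python3 - <<'E'
from h import *
im,c=snap("wrist","w6"); cv2.imwrite("pics/w6b.png",cv2.resize(im[60:260,200:440,::-1],(720,600),interpolation=cv2.INTER_CUBIC))
E
```

```text
clock 24.20 yaw 13.7 tilt 30.3 tip along 90.7 up 2.5 y -1.3 F [ 0.7  0.4 -1.2]
60,2 d [ 14.2   4.8 -26.9] roll -0.0
30,1.5 d [ 28.3   8.3 -53.1] roll -0.0
```

View pics/w6b.png

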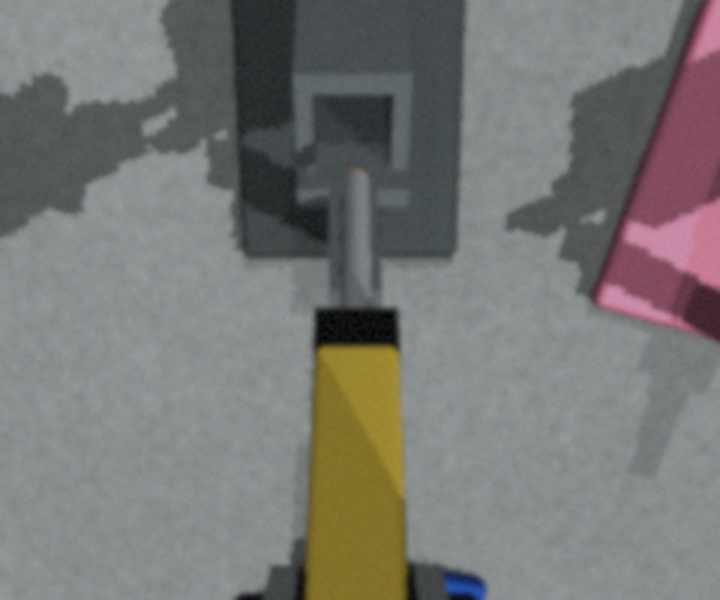

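Call:
jog_arm(
  moves=[
    {"linear": [2,0.8,-4],"roll": 0},
    {"linear": [2.3,0.7,-4.4],"roll": 0},
    {"linear": [2.3,0.7,-4.4],"roll": 0},
    {"linear": [2.3,0.7,-4.4],"roll": 0},
    {"linear": [2.3,0.6,-4.4],"roll": 0},
    {"linear": [2.3,0.6,-4.4],"roll": 0},
  ],
)

```text
clock: 24.85
tool_pos: [0.537, 0.1967, 0.3667]
eef_rot: [[0.971, 0.237, -0.024], [0.237, -0.971, -0.025], [-0.03, 0.019, -0.999]]
wrist_force: [-1.0, 0.2, -2.0]
width: 0.0169
```

```bash
python3 st.py 30,1 5,0.5
```

```text
clock 24.85 yaw 13.7 tilt 30.4 tip along 59.5 up 2.9 y -0.4 F [-1.   0.2 -2. ]
30,1 d [ 12.7   3.5 -26.5] roll -0.0
5,0.5 d [ 24.4   6.3 -48.4] roll -0.0
```

Call:
jog_arm(
  moves=[
    {"linear": [2.2,0.6,-4.4],"roll": 0},
    {"linear": [2.2,0.6,-4.4],"roll": 0},
    {"linear": [2.2,0.6,-4.4],"roll": 0},
    {"linear": [2.2,0.6,-4.4],"roll": 0},
    {"linear": [2.2,0.6,-4.4],"roll": 0},
    {"linear": [2.2,0.6,-4.4],"roll": 0},
    {"linear": [1.5,0.4,-3],"roll": 0},
    {"linear": [0,0,0],"roll": 0},
  ],
)

```text
clock: 25.65
tool_pos: [0.5533, 0.2009, 0.3334]
eef_rot: [[0.971, 0.237, -0.026], [0.237, -0.971, -0.025], [-0.031, 0.019, -0.999]]
wrist_force: [-0.0, 0.3, -0.7]
width: 0.0169
```

```bash
python3 st.py 10,1.5 2,0.5
```

```text
clock 25.65 yaw 13.7 tilt 30.3 tip along 22.4 up 0.4 y -0.1 F [-0.   0.3 -0.7]
10,1.5 d [  6.9   1.8 -10.2] roll 0.0
2,0.5 d [ 10.    2.5 -17.6] roll 0.0
```

Call:
jog_arm(
  moves=[
    {"linear": [2.2,0.6,-3],"roll": 0},
    {"linear": [2.2,0.6,-3],"roll": 0},
    {"linear": [2,0.5,-3],"roll": 0},
    {"linear": [1.5,0.4,-3],"roll": 0},
    {"linear": [1,0.3,-2],"roll": 0},
    {"linear": [0,0,0],"roll": 0},
  ],
)

```text
clock: 26.25
tool_pos: [0.563, 0.2036, 0.3185]
eef_rot: [[0.971, 0.237, -0.025], [0.237, -0.971, -0.025], [-0.031, 0.019, -0.999]]
wrist_force: [-0.3, -0.2, -1.1]
width: 0.0172
```

```bash
python3 st.py 3,1 1,0.5
```

```text
clock 26.25 yaw 13.7 tilt 30.3 tip along 4.4 up 1.8 y 0.1 F [-0.3 -0.2 -1.1]
3,1 d [ 0.1 -0.1 -1.6] roll 0.0
1,0.5 d [ 0.6  0.  -3.6] roll 0.0
```

Call:
jog_arm(
  moves=[
    {"linear": [0.6,0.1,-1.2],"roll": 0},
    {"linear": [0.4,0.1,-1.2],"roll": 0},
    {"linear": [0.2,0,-0.8],"roll": 0},
    {"linear": [0,0,0],"roll": 0},
  ],
)

```text
clock: 26.65
tool_pos: [0.5642, 0.2038, 0.3152]
eef_rot: [[0.971, 0.237, -0.025], [0.237, -0.971, -0.025], [-0.031, 0.019, -0.999]]
wrist_force: [-0.7, 0.7, -0.8]
width: 0.0169
```

```bash
python3 st.py 0,0
```

```text
clock 26.65 yaw 13.7 tilt 30.3 tip along 0.9 up 1.3 y 0.1 F [-0.7  0.7 -0.8]
0,0 d [-0.6 -0.3 -1.4] roll 0.0
```

Call:
jog_arm(
  moves=[
    {"linear": [-0.3,0,-0.7],"roll": 0},
    {"linear": [0,0,0],"roll": 0},
  ],
)

```text
clock: 26.85
tool_pos: [0.5639, 0.2038, 0.3146]
eef_rot: [[0.971, 0.237, -0.025], [0.237, -0.971, -0.025], [-0.03, 0.019, -0.999]]
wrist_force: [-0.9, -0.3, -1.1]
width: 0.0169
```

Call:
jog_arm(
  moves=[
    {"linear": [0,0,0],"roll": 0},
    {"linear": [0,0,0],"roll": 0},
    {"linear": [0,0,0],"roll": 0},
    {"linear": [0,0,0],"roll": 0},
    {"linear": [0,0,0],"roll": 0},
    {"linear": [0,0,0],"roll": 0},
    {"linear": [0,0,0],"roll": 0},
    {"linear": [0,0,0],"roll": 0},
  ],
  gripper=0,
)

```text
clock: 27.65
tool_pos: [0.5644, 0.2042, 0.3162]
eef_rot: [[0.971, 0.237, -0.022], [0.237, -0.971, -0.024], [-0.027, 0.018, -0.999]]
wrist_force: [-0.3, -0.6, -0.5]
width: 0.0849
```

Call:
jog_arm(
  moves=[
    {"linear": [0,0,10],"roll": 0},
    {"linear": [0,0,20],"roll": 0},
    {"linear": [0,0,30],"roll": 0},
    {"linear": [0,-5,35],"roll": 0},
    {"linear": [-10,-20,30],"roll": 0},
    {"linear": [-20,-25,20],"roll": 0},
    {"linear": [-10,-20,10],"roll": 0},
    {"linear": [0,0,0],"roll": 0},
  ],
)

```text
clock: 28.45
tool_pos: [0.5213, 0.133, 0.4813]
eef_rot: [[0.971, 0.24, -0.019], [0.24, -0.971, -0.023], [-0.024, 0.018, -1.0]]
wrist_force: [0.7, -0.6, -0.5]
width: 0.0854
```

```bash
python3 - <<'E'
from h import *
from h import _seat,_ax
im,c=snap("wrist","w7"); tp,c3=snap("top","t7"); sc,c2=snap("scene","s7")
for L in (80,140,195):
    q=_seat+_ax*L/1e3; print(L,[proj(k,q).round(1) for k in(c,c3,c2)])
for I,k in((im,"w"),(tp,"t"),(sc,"s")):
    m,l,b=blobs(I,(20,100,60),(35,255,255),60); print(k,[(a,ce.round(1),bb.tolist()) for i,a,ce,bb in b])
m,l,b=blobs(tp,(0,150,80),(6,255,255),15); print("red",[ce.round(1) for _,_,ce,_ in b])
u=proj(c,_seat+_ax*.14).astype(int); x0,y0=max(u[0]-100,0),max(u[1]-110,0); print(x0,y0)
a=np.zeros((500,800,3),np.uint8); w=im[y0:y0+250,x0:x0+200,::-1]; a[:,:400]=cv2.resize(w,(400,500))
a[:,400:]=cv2.resize(tp[100:300,205:365,::-1],(400,500),interpolation=cv2.INTER_CUBIC); cv2.imwrite("pics/w7b.png",a)
E
```

```text
80 [array([265.7,  99.7]), array([243.2, 172. ]), array([335.6, 267.8])]
140 [array([259.5, 131.3]), array([241.6, 179.2]), array([343.1, 251.3])]
195 [array([252.1, 168.9]), array([240. , 186.5]), array([350.2, 235.5])]
w [(np.int32(1760), array([255.7, 130.2]), [237, 89, 36, 86]), (np.int32(67), array([ 15.6, 102.6]), [13, 92, 6, 19]), (np.int32(95), array([ 18.1, 126.9]), [16, 114, 5, 27]), (np.int32(78), array([ 20.3, 154.6]), [18, 142, 5, 25]), (np.int32(672), array([561.1, 223.6]), [503, 199, 126, 38])]
t [(np.int32(125), array([371.2, 186.8]), [343, 177, 58, 16])]
s [(np.int32(77), array([279.8, 176. ]), [266, 164, 23, 29]), (np.int32(279), array([342.9, 253.8]), [332, 235, 23, 37])]
red [array([369.9, 148.6]), array([192.5, 254.9])]
159 21
```

View pics/w7b.png

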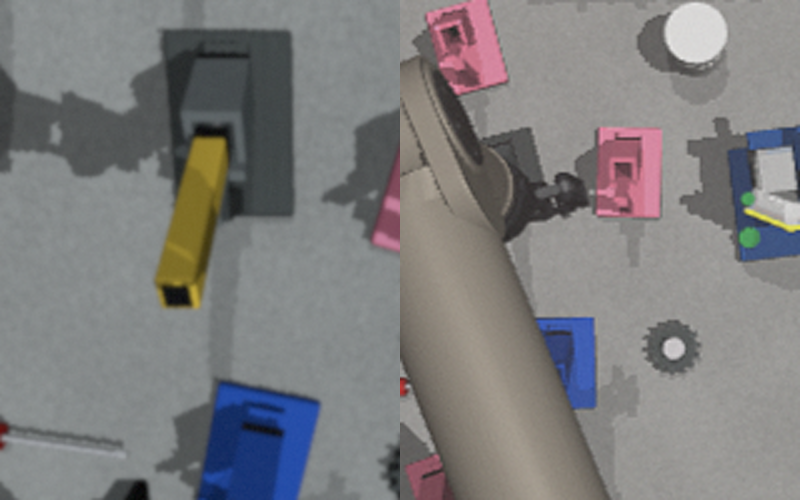

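```bash
python3 -c "
from station import robot,sensors
print(robot.hand_in(), sensors.sense()['clock'])"
```

```text
the job is handed in; nothing more can be done
the job is handed in; nothing more can be done
```

The job is done and handed in at about 28.6 s on the robot's clock. The steps ran in the order asked.

- **Lever:** I pushed the red cam lever over its high point and it snapped shut. The last top picture shows it still closed, at the same pixel as right after the snap (369.9, 148.6).
- **Tracing:** I gripped the probe in the grey holder and traced the whole line from the green-marked end, from 2.5 mm before it to about 4.5 mm past the far end.
    - **Position:** at my checkpoints the tip was 2.0 to 3.5 mm outside the line, at 75 mm height, with the probe tilted about 29.6 degrees. That is slightly under the 30 degrees advised, but clear of the guard edge.
    - **Speed:** it averaged about 22 to 29 mm/s between checkpoints, with one 0.05 s pause for a picture at mid-line.
    - **Contact:** the wrist force stayed at noise level (about 2 N or less), so I saw no sign of pressing on the pump.
- **Stowing:** the probe is back in its holder, released, and the gripper is clear. In the scene camera its outline is within 1 pixel of where it started. I did not touch the look-alike holders or the other things on the bench.

**Disagreements between checks:**
- The wrist camera put the tip about 3 mm further forward than the position worked out from the grasp. I split the difference with a 1.5 mm correction, and the next two wrist pictures agreed with it to within about 1.5 pixels.
- The final top view could not confirm the probe, because the arm hid the holder. That check rests on the scene and wrist pictures.

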